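# Stopper the solvent flask and hold the sprung chest lid for it

### The job

Close the open aluminium flask by setting its red-handled rubber stopper fully home in the neck, and let go of it. Then lift the yellow solvent chest's sprung lid well past its balance point so that the vapour clears but without letting it reach its stop, and ease it back to just below the balance point, where it would still fall shut by itself. Finish while still holding the lid there, so that I can put the flask in; leave the flask standing and the other things where they are.

Things in the scene. Friction and masses are not known exactly. Their poses are not given: they have to be found in the camera images.
- stopper_knob (a point): Middle of the stopper's upright red ribbed knob (20 mm across, 34 mm tall, so 17 mm above and below this point); z up along the stopper. Below the knob: a black collar 35 mm across, 5 mm thick, then the black tapered plug, 22 mm long, 24 mm across at its top, 17 mm at its tip (47 mm below this point). 25 to 50 g. Starts 51 mm above the table, upright in its rest.
- stopper_collar (a point): Centre of the underside of the stopper's collar, the face that comes to lie on the flask's rim; 25 mm below stopper_knob on the same axis; z up along the stopper.
- stopper_rest: White ring-shaped rest, fixed, 58 mm across at the foot, 42 mm at the top, 26 mm tall, bore 27 mm; origin at the centre of its underside. The stopper's plug stands loosely in its bore with the collar on the rim and lifts straight out. The rest and the flask may change places; both stand before the fixed grey cabinet (0.40 m tall, front at x = 0.57, right side at y = -0.06): keep the arm clear of it.
- flask_mouth (a point): Centre of the open aluminium flask's mouth, level with its rim, 70 mm above the table; z up. The flask is loose, 0.25 to 0.5 kg; body 64 mm across up to 40 mm height, then narrowing to a neck 35 mm across outside with a straight 26 mm bore. With the stopper fully home the collar lies on the rim and stopper_collar is at this point.
- lid_hinge (a point): Middle of the lid's hinge line, along the rear upper edge of the yellow steel chest, 130 mm above the table. The chest is fixed, 190 deep x 220 wide x 128 mm tall, with a white-and-red diamond on its front. This frame: x level from the chest's front to its back, y along the hinge, z up; it stays put while the lid moves.
- lid_handle (a point): Middle of the black round bar handle on top of the lid near the front: 12 mm thick, 110 long, parallel to the hinge, axis 38 mm above the lid, on posts 50 mm to either side. At lid value q it lies, in lid_hinge's frame, at x = -0.168 cos q + 0.043 sin q, y = 0, z = 0.168 sin q + 0.043 cos q. Pinched fore and aft, the bar can turn between the pads.
- lid (a joint): Lid angle in rad: 0 shut (level), growing as the front rises; stop at 1.30. 0.8 kg, with torsion springs at the hinge. Balance point 0.85 rad (49 degrees): below it the lid falls shut by itself, above it the springs carry it up to the stop. It takes 1.6 N at the handle to lift from shut, less and less towards the balance point.
- ipa_bottle: Bystander, to be left alone: white squeeze bottle with a red spout, 54 mm across, 172 tall; origin at the centre of its underside.
- lens_wipes: Bystander, to be left alone: small white and teal carton, 60 x 90 x 28 mm; origin at the centre of its underside.
- loupe: Bystander, to be left alone: black eye loupe, 38 mm across, 30 tall; origin at the centre of its underside.
- brass_sample: Bystander, to be left alone: cream turned ring with a dark line, 30 mm across, 22 tall; origin at the centre of its underside.
- steel_sample: Bystander, to be left alone: pale metal turned pin standing upright, 20 mm across, 50 tall; origin at the centre of its underside.
- hex_key: Bystander, to be left alone: black L-shaped hex key lying flat, 32 x 74 x 7 mm; origin at the centre of its underside.
Mind the look-alikes: they are no part of the job. Of the things that look like the part that bears flask_mouth, take the one that is nearest to the robot's base at the start.

How it is judged:
By the outcome, as a careful person would: the job done as asked, in the order asked, and still so for the second after the job is handed in, while the arm keeps its last pose, push and grip.
It also fails if it takes over 54 s, if anything falls off the work surface, if the arm or the gripper's body presses on something with over 40 N, if the wrist force passes 120 N, or if a joint passes its speed limit or range.

### The arm

A 6-joint arm with a two-finger parallel gripper is mounted at the origin on a cart in front of the work surface, level with it; the furniture and walls round the work are solid. World frame = base frame: x ahead of the robot, y to its left, z up, the work surface at z = 0. Lengths are in m, angles in rad, forces in N, time in s.
With the tool pointing down it reaches from about 0.225 to 0.875 m from the base axis. Payload 3.4 kg.
Tool frame: the origin (TCP) lies between the finger pads; the fingertips stand 11 mm ahead of it and the grasp point (between the pads) lies 8 mm behind it; z points along the fingers, y is the line along which they close (so a half turn about z gives the same grasp; the last joint's range is limited). The gripper opens to 85 mm and grips with 20 to 120 N. Pads are 22 mm wide; open, the fingers measure 114 mm over their backs; the gripper's body (76 mm by 85 mm) begins 54 mm behind the grasp point. The pads swing forward as they close: fully open they stand 13 mm farther back than shut.
Start: joints at [1.203, 0.276, 1.505, -0, 1.361, -0.121], TCP at [0.14, 0.558, 0.209] pointing down, gripper open.
Joint ranges: [-2.89, 2.89], [-0.75, 2.08], [0.22, 2.7], [-1.18, 4.32], [0.11, 2.71], [-2.7, 2.7]. Speed limits (rad/s): [2.57, 2.57, 3.14, 3.14, 3.14, 3.14].

### API

Orientations are given as a unit quaternion [w, x, y, z].
In Python, from rig import sensors, eyes, manip gives the robot as it stands.
- The arm moves only by the tool drive_tool, never from a script. Its argument "deltas" is a list of rows, each an object with "linear": the shift along the world's x, y, z in mm, a list of three; "twist": the turn about the world's z in degrees; "claw": the opening, from 0 (shut) to 1 (fully open). In form: [{"linear": [tx, ty, tz], "twist": twist, "claw": claw}, ...]. A call has 1 to 12 rows; each row is the pose to reach, as a shift and turn from the pose commanded when the call began; what a row does not reach only later rows make up. A row lasts 1/12 s, in which the tool goes at most 41.7 mm and 7.16 degrees, less where a joint would pass 70% of its speed; a pose out of reach is approached as far as the arm can. A call with a gripper value outside its range is refused whole. The fingers move at their own pace and stop on an object; "squeeze" is the grip in N (left out, the last holds). Time passes only in rows, so rows that repeat a pose let the fingers close. It gives the time, the measured TCP pose, the force, the opening and the grip force at its end, in the units of the state.
- sensors.get_state(): the state, without advancing time (a new reading comes with each control period).
- eyes.get_image(name): name is "scene" or "top" or "wrist"; returns the picture (480x640x3 uint8, red, green, blue); there is no depth.
- eyes.camera_model(name): a dict with "intrinsics" (3x3 intrinsics, pixels), "R" (3x3) and "t" (3): a world point X has camera coordinates R X + t. Camera axes: x right, y down, z forward; pixel columns grow to the right and rows downward; lengths in m; the calibration is good to about 2 mm. The wrist camera is an equidistant fisheye: a pixel r from the principal point sees the ray r / f radians off the axis. A picture is of the moment at which its call begins: read the wrist's pose just before it. camera_model takes no time and is no camera call; for the wrist camera it gives the pose at the moment of the call.
- manip.sign_off(): hands the job in; it is judged then, once.
The state is a dict: "clock": time; "qpos": joint angles; "qd": joint speeds; "effort": joint torques, N m; "position": TCP position; "ee_rot": TCP orientation; "contact_force": force on the tool from outside, world axes, zero at the start; "moment": the same for the moment, N m; "width": finger opening in m; "gripper_force": force on a finger pad.
Only numpy, scipy, OpenCV 4.12 (cv2) and the standard library are available. Lean on these libraries where they do the work, as an engineer would, in place of code of your own. Each camera call takes 0.05 s, during which the arm holds its last target. There are 200 camera calls.

## Working session

There is one attempt and no reset: what is moved stays moved. The work goes in short steps, Python scripts to look and compute and a tool call to move; the robot and the scene stay as the last step left them, time stands still between calls to the robot, and variables do not carry over. Pictures are saved under pics/ and viewed, at most 10 in all, crops included, and the job is handed in when it is done.

Besides the shell and the picture viewer there is one more tool, called after "Emit:" as name(argument=value, ...), one argument or row to a line, values as JSON. drive_tool: Moves the arm, as the interface text tells. Its arguments: {"type":"object","properties":{"deltas":{"type":"array","items":{"type":"object","properties":{"linear":{"type":"array","items":{"type":"number"}},"twist":{"type":"number"},"claw":{"type":"number"}}}},"squeeze":{"type":"number"}},"required":["deltas"]}

```bash
mkdir -p pics; ls; python3 - <<'E'
from rig import sensors, eyes
import cv2,numpy as np
print(sensors.get_state())
a=[]
for n in("scene","top"):
    im=eyes.get_image(n); cv2.imwrite(f"pics/{n}0.png",im[:,:,::-1]); m=eyes.camera_model(n); print(n,m)
E
```

```text
pics
{'clock': 0.0, 'qpos': array([ 1.20299005e+00,  2.76588033e-01,  1.50614768e+00,  9.91527331e-06,
        1.36069560e+00, -1.21027449e-01]), 'qd': array([-0.00094308, -0.00030441,  0.00019205,  0.00174033, -0.00128081,
        0.00069398]), 'effort': array([ 1.98696442e-03, -4.16767430e+01, -2.45810258e+01,  2.65678746e-04,
        1.09798802e-02,  3.20701486e-05]), 'position': array([0.14027039, 0.55703485, 0.20813792]), 'ee_rot': array([-2.27172620e-04,  1.23077529e-01,  9.92396633e-01, -8.90832553e-04]), 'contact_force': array([ 0.92435993, -0.15791321, -0.59600186]), 'moment': array([ 0.0328443 ,  0.01847498, -0.02453509]), 'gripper_force': 0.0, 'width': 0.08535817885789984}
scene {'intrinsics': array([[586.36334579,   0.        , 321.7056433 ],
       [  0.        , 586.36334579, 233.78102763],
       [  0.        ,   0.        ,   1.        ]]), 'R': array([[ 0.52975043, -0.84794601,  0.01876288],
       [-0.57967838, -0.37812305, -0.72180048],
       [ 0.61914252,  0.37149768, -0.69184682]]), 't': array([-0.20885533,  0.4258839 ,  1.50310962])}
top {'intrinsics': array([[448.76181421,   0.        , 323.81035982],
       [  0.        , 448.76181421, 236.60682937],
       [  0.        ,   0.        ,   1.        ]]), 'R': array([[-0.02883761, -0.99936307,  0.02102033],
       [-0.988136  ,  0.02532748, -0.15147857],
       [ 0.15084969, -0.02513922, -0.98823701]]), 't': array([0.06784349, 0.51133817, 1.38036047])}
```

View pics/scene0.png

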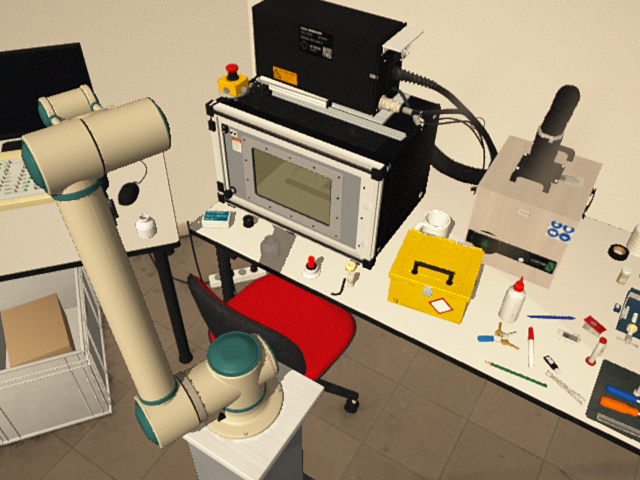

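View pics/top0.png

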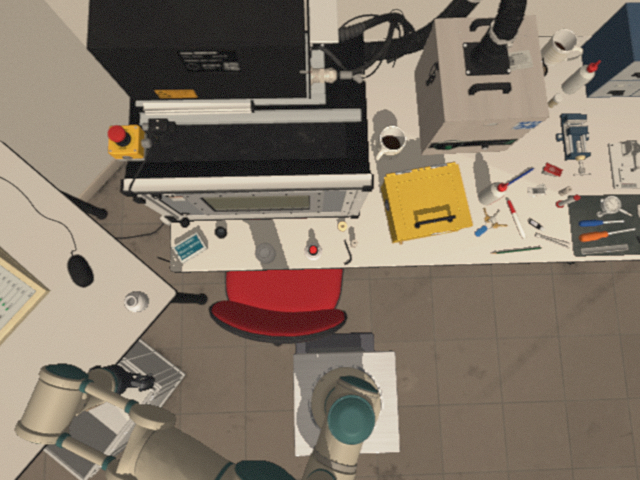

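The pictures show the red-knobbed stopper in its rest at scene (311,265) / top (313,250) and a grey flask at scene (270,247) / top (266,252). There is also a silvery bottle on the left table at scene (146,226) / top (136,300), and a mug at top (392,140). The chest handle is at scene (433,270) / top (434,217). I'll check the candidates in a close crop.

```bash
cat > h.py <<'E'
from rig import sensors, eyes
import cv2,numpy as np
def ray(n,uv,m=None):
    m=m or eyes.camera_model(n); K,R,t=m["intrinsics"],np.array(m["R"]),np.array(m["t"])
    x=(uv[0]-K[0,2])/K[0,0]; y=(uv[1]-K[1,2])/K[1,1]
    if n=="wrist":
        r=np.hypot(x,y); s=np.sin(r)/max(r,1e-9); d=np.array([x*s,y*s,np.cos(r)])
    else: d=np.array([x,y,1.])
    d=R.T@d; return -R.T@t,d/np.linalg.norm(d)
def plane(n,uv,z,m=None):
    o,d=ray(n,uv,m); return o+d*(z-o[2])/d[2]
def tri(*rs):
    A=0;b=0
    for o,d in rs:
        P=np.eye(3)-np.outer(d,d); A=A+P; b=b+P@o
    x=np.linalg.solve(A,b)
    return x,[round(float(np.linalg.norm((np.eye(3)-np.outer(d,d))@(x-o)))*1000,1) for o,d in rs]
E
python3 - <<'E'
from h import *
s=cv2.imread("pics/scene0.png");t=cv2.imread("pics/top0.png")
def c(im,u,v,w,h): return cv2.resize(im[v:v+h,u:u+w],(400,300),interpolation=cv2.INTER_CUBIC)
cv2.imwrite("pics/c1.png",np.vstack([np.hstack([c(s,240,205,120,90),c(s,110,190,80,60)]),np.hstack([c(t,160,200,200,80) if 0 else c(t,230,210,80*4//3+20,90),c(t,375,150,120,90)])]))
for nm,a,b in [("flask",(270,238),(266,251)),("leftbottle",(146,216),(136,300)),("knob",(311,259),(313,249)),("handle",(433,269),(434,216))]:
    print(nm,tri(ray("scene",a),ray("top",b)))
E
```

```text
flask (array([0.46626726, 0.23429781, 0.07475039]), [2.0, 2.0])
leftbottle (array([0.32838566, 0.62238622, 0.0787833 ]), [3.0, 3.0])
knob (array([0.47218014, 0.08881084, 0.05768515]), [0.3, 0.3])
handle (array([ 0.54769206, -0.2676902 ,  0.15452753]), [0.7, 0.7])
```

View pics/c1.png

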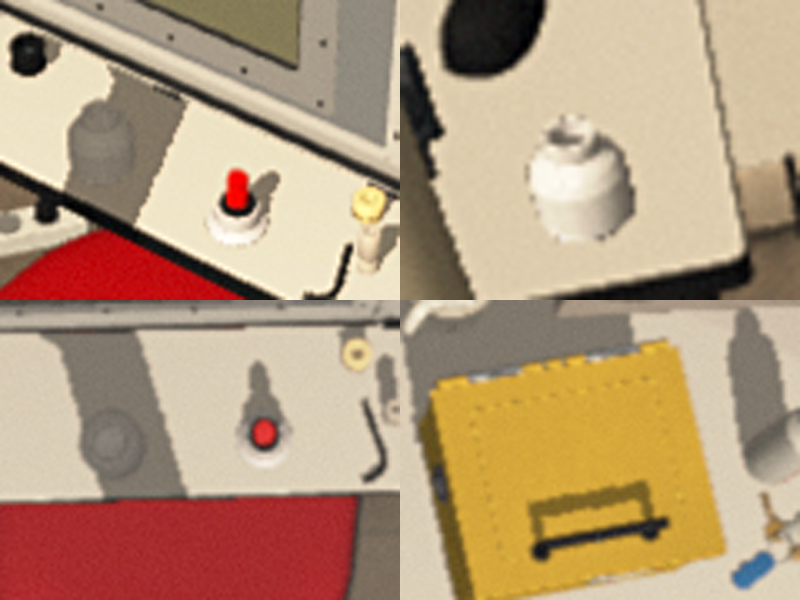

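Candidates for the flask are the grey one in the cabinet's shadow at scene (270,247), 0.52 m from the base, and the pale bottle on the left table at scene (146,226), 0.70 m away. I choose the nearer grey one. The only red knob in a white rest is at scene (311,265); the cream ring and pin beside it at (350,270) are bystanders. Next I move over them for a wrist look.

Emit:
drive_tool(
  deltas=[
    {"linear": [20, -41, 4], "twist": 0, "claw": 1},
    {"linear": [50, -66, 10], "twist": 3, "claw": 1},
    {"linear": [75, -99, 20], "twist": 6, "claw": 1},
    {"linear": [100, -132, 30], "twist": 10, "claw": 1},
    {"linear": [125, -165, 40], "twist": 14, "claw": 1},
    {"linear": [150, -198, 40], "twist": 14, "claw": 1},
    {"linear": [175, -231, 40], "twist": 14, "claw": 1},
    {"linear": [200, -264, 40], "twist": 14, "claw": 1},
    {"linear": [225, -297, 40], "twist": 14, "claw": 1},
    {"linear": [250, -330, 40], "twist": 14, "claw": 1},
    {"linear": [275, -363, 40], "twist": 14, "claw": 1},
    {"linear": [290, -393, 40], "twist": 14, "claw": 1},
  ],
)

```text
clock: 1.1
position: [0.4323, 0.1625, 0.2488]
ee_rot: [0.0, 0.002, 1.0, -0.0]
contact_force: [0.2, 0.4, 0.3]
width: 0.0855
gripper_force: 0.0
```

```bash
python3 - <<'E'
from h import *
import pickle
s=sensors.get_state(); m=eyes.camera_model("wrist"); im=eyes.get_image("wrist")
print(s["clock"],s["position"],s["ee_rot"]); print(m["intrinsics"], -m["R"].T@m["t"], m["R"])
cv2.imwrite("pics/w1.png",im[:,:,::-1]); pickle.dump(m,open("w1.pkl","wb"))
E
```

```text
1.1 [0.43229672 0.1624806  0.24877188] [ 4.58621144e-04  1.65752073e-03  9.99998520e-01 -4.14288367e-05]
[[371.64829954   0.         324.15234289]
 [  0.         371.64829954 235.36568181]
 [  0.           0.           1.        ]] [0.35979664 0.16315166 0.41283578] [[ 2.19662005e-03  9.99997585e-01  7.17156404e-05]
 [ 9.58391554e-01 -2.12569839e-03  2.85448962e-01]
 [ 2.85448425e-01 -5.58291248e-04 -9.58393909e-01]]
```

View pics/w1.png

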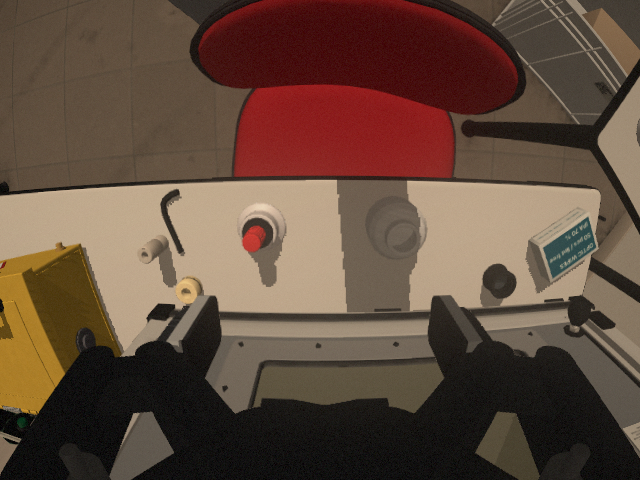

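The wrist view shows the stopper's red knob at (256,236), the flask's open mouth at (402,237) and the chest at the left edge. I'll measure knob and mouth from this view together with the fixed cameras.

```bash
cat >> h.py <<'E'
def red(im,x0,x1,y0,y1):
    b,g,r=[im[y0:y1,x0:x1,i].astype(int) for i in range(3)]
    m=((r>110)&(g<0.4*r)&(b<0.45*r)).astype(np.uint8)
    n,l,st,c=cv2.connectedComponentsWithStats(m); k=1+np.argmax(st[1:,4])
    return c[k]+[x0,y0],st[k],(l==k)
E
python3 - <<'E'
from h import *
import pickle
m=pickle.load(open("w1.pkl","rb")); w=cv2.imread("pics/w1.png");s=cv2.imread("pics/scene0.png");t=cv2.imread("pics/top0.png")
a=red(w,225,300,195,260);b=red(s,300,322,250,280);c=red(t,300,326,240,262)
for q in(a,b,c): print(q[0],q[1])
print("knob",tri(ray("wrist",a[0],m),ray("scene",b[0]),ray("top",c[0])))
def ov(im,u,v,k,h,lo,hi):
    g=cv2.cvtColor(im[v-h:v+h,u-h:u+h],cv2.COLOR_BGR2GRAY); g=cv2.resize(g,None,fx=k,fy=k,interpolation=cv2.INTER_CUBIC)
    return cv2.createCLAHE(4,(2,2)).apply(g)
W=ov(w,400,232,7,40,0,0); S=ov(s,270,243,14,20,0,0); 
cs=cv2.HoughCircles(cv2.GaussianBlur(W,(0,0),4),cv2.HOUGH_GRADIENT,1.2,15,param1=60,param2=25,minRadius=70,maxRadius=160)
for x,y,r in cs[0][:6]: print(x/7+360,y/7+192,r/7, plane("wrist",(x/7+360,y/7+192),.07,m))
cv2.imwrite("pics/c2.png",np.hstack([cv2.resize(W,(400,400)),cv2.resize(S,(400,400))]))
E
```

```text
[253.05985037 238.19451372] [ 18  31  22  26 401]
[310.6119403  261.67164179] [ 8  6  7 12 67]
[312.80434783 249.34782609] [10  6  7  8 46]
knob (array([0.47198523, 0.0892759 , 0.04610899]), [0.6, 0.4, 0.6])Traceback (most recent call last):
  File "<stdin>", line 12, in <module>
TypeError: 'NoneType' object is not subscriptable
```

Emit:
drive_tool(
  deltas=[
    {"linear": [10, -20, -30], "twist": 0, "claw": 1},
    {"linear": [20, -40, -60], "twist": 0, "claw": 1},
    {"linear": [30, -60, -90], "twist": 0, "claw": 1},
    {"linear": [38, -72, -120], "twist": 0, "claw": 0.7},
    {"linear": [38, -72, -120], "twist": 0, "claw": 0.7},
    {"linear": [38, -72, -120], "twist": 0, "claw": 0.7},
  ],
)

```text
clock: 1.65
position: [0.467, 0.0924, 0.1276]
ee_rot: [-0.002, 0.002, 1.0, 0.0]
contact_force: [0.3, 0.4, -0.1]
width: 0.0597
gripper_force: 0.0
```

```bash
python3 - <<'E'
from h import *
import pickle
s=sensors.get_state(); m=eyes.camera_model("wrist"); im=eyes.get_image("wrist")[:,:,::-1]
print(s["clock"],s["position"],s["ee_rot"]); 
cv2.imwrite("pics/w2.png",im); pickle.dump(m,open("w2.pkl","wb"))
m1=pickle.load(open("w1.pkl","rb")); w=cv2.imread("pics/w1.png")
def ov(im,u,v,k,h):
    g=cv2.cvtColor(np.ascontiguousarray(im[v-h:v+h,u-h:u+h]),cv2.COLOR_BGR2GRAY); g=cv2.resize(g,(400,400),interpolation=cv2.INTER_CUBIC)
    return cv2.createCLAHE(4,(2,2)).apply(g)
# expected mouth px in w2
def proj(m,X):
    c=m["R"]@X+m["t"]; th=np.arctan2(np.hypot(c[0],c[1]),c[2]); n=c[:2]/np.hypot(c[0],c[1]); K=m["intrinsics"]; return K[:2,2]+K[0,0]*th*n
X=plane("wrist",(402,237),.07,m1); p=proj(m,X).astype(int); print(X,p,proj(m,np.array([.472,.0893,.068])))
W=ov(w,400,232,0,40); V=ov(im,p[0],min(p[1],420),0,60)
cv2.imwrite("pics/c2.png",np.hstack([W,V]))
try:
    a=red(im,200,450,100,440); print(a[0],a[1],plane("wrist",a[0],.055,m))
except Exception as e: print(e)
E
```

```text
1.65 [0.46704296 0.09240416 0.12762177] [-2.41828390e-03  2.08306425e-03  9.99994892e-01  1.72154252e-04]
[0.46374392 0.23909645 0.07      ] [532 239] [318.45388093 252.21808162]
[355.01566856 127.13717197] [   57     0   193    57 10403] [0.39361712 0.11263686 0.055     ]
```

View pics/c2.png

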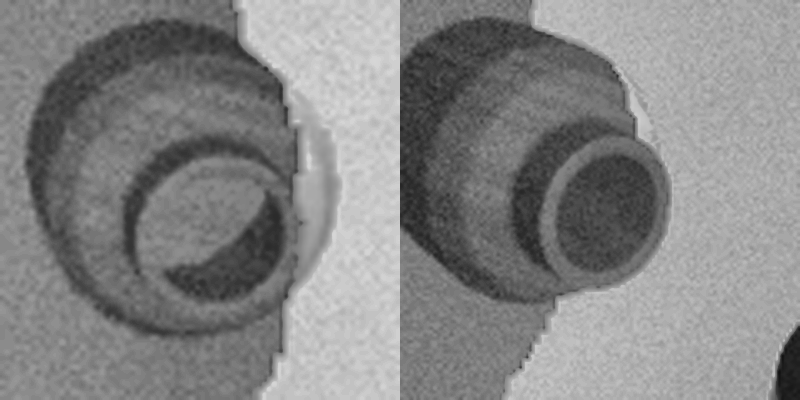

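The crops show the same open neck in both views: its rim is centred at crop (214,228) on the left, i.e. wrist-1 pixel (403,237.6), and at crop (204,212) on the right, i.e. wrist-2 pixel (533,242.6).

```bash
python3 - <<'E'
from h import *
import pickle
m1=pickle.load(open("w1.pkl","rb"));m2=pickle.load(open("w2.pkl","rb"))
im=cv2.imread("pics/w2.png")
print("mouth",tri(ray("wrist",(403,237.6),m1),ray("wrist",(533.2,242.6),m2)))
for p,m in(((403,237.6),m1),((533.2,242.6),m2)): print(plane("wrist",p,.07,m))
a=red(im,280,360,190,290); print(a[0],a[1])
w=cv2.imread("pics/w1.png"); b=red(w,225,300,195,260)
print("knob",tri(ray("wrist",a[0],m2),ray("wrist",b[0],m1)), plane("wrist",a[0],.055,m2))
g=cv2.cvtColor(im,cv2.COLOR_BGR2GRAY)[182:302,472:600]
dk=(cv2.GaussianBlur(g,(0,0),1)); 
E
```

```text
mouth (array([0.46555088, 0.24043179, 0.06883649]), [0.8, 0.8])
[0.46436063 0.24014129 0.07      ]
[0.46601962 0.23979195 0.07      ]
[319.19978858 242.72621564] [ 25  33  30  40 946]
knob (array([0.47078346, 0.08958238, 0.05078485]), [0.3, 0.3]) [0.46973564 0.08963248 0.055     ]
```

Emit:
drive_tool(
  deltas=[
    {"linear": [2, -2, -20], "twist": 0, "claw": 0.6},
    {"linear": [4, -3, -40], "twist": 0, "claw": 0.6},
    {"linear": [4, -3, -60], "twist": 0, "claw": 0.6},
    {"linear": [4, -3, -72], "twist": 0, "claw": 0.6},
    {"linear": [4, -3, -78], "twist": 0, "claw": 0.6},
    {"linear": [4, -3, -78], "twist": 0, "claw": 0.6},
    {"linear": [4, -3, -78], "twist": 0, "claw": 0},
    {"linear": [4, -3, -78], "twist": 0, "claw": 0},
    {"linear": [4, -3, -78], "twist": 0, "claw": 0},
    {"linear": [4, -3, -78], "twist": 0, "claw": 0},
    {"linear": [4, -3, -78], "twist": 0, "claw": 0},
  ],
  squeeze=30,
)

```text
clock: 2.62
position: [0.4729, 0.0896, 0.0516]
ee_rot: [0.001, 0.001, 1.0, 0.0]
contact_force: [0.4, -0.7, 0.4]
width: 0.0002
gripper_force: 0.0
```

The fingers closed fully without gripping, so I look before doing anything else.

```bash
python3 - <<'E'
from h import *
import pickle
m=eyes.camera_model("wrist"); im=eyes.get_image("wrist")[:,:,::-1]; sc=eyes.get_image("scene")[:,:,::-1]
cv2.imwrite("pics/w3.png",im); pickle.dump(m,open("w3.pkl","wb"))
a=np.ascontiguousarray(im[150:390,220:420]); b=sc[200:300,260:360]
cv2.imwrite("pics/c3.png",np.hstack([cv2.resize(a,(400,480)),cv2.resize(b,(400,480))]))
E
```

```text
(no output)
```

View pics/c3.png

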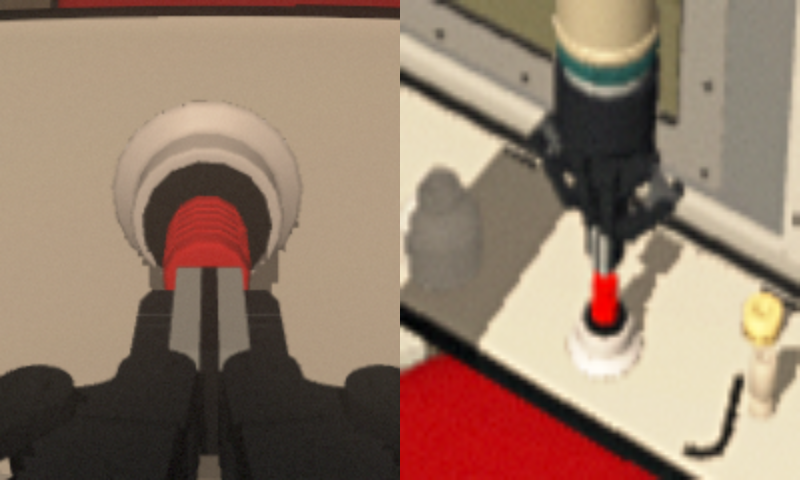

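The stopper still stands in its rest, with the knob at crop (208,240). The closed fingertips end at wrist (324,284) and scene (311,256), which looks above the knob rather than around it. I'll compute where the tips really are.

```bash
python3 - <<'E'
from h import *
import pickle
m=pickle.load(open("w3.pkl","rb")); s=sensors.get_state(); print(s["position"],s["width"],s["clock"],s["contact_force"])
print("tip",tri(ray("wrist",(324,284),m),ray("scene",(311,256))))
im=cv2.imread("pics/w3.png"); a=red(im,270,380,190,320); print(a[0],a[1])
print("campos",-m["R"].T@m["t"])
for x in (.462,.473,.484):
    o,d=ray("wrist",(324,284),m); k=(x-o[0])/d[0]; print(x,(o+k*d))
ms=eyes.camera_model("scene")
for X in [(.4729,.0896,.0406),(.4729,.0896,.0516),(.471,.0895,.068)]:
    c=ms["R"]@np.array(X)+ms["t"]; p=ms["intrinsics"]@c; print(X,p[:2]/p[2])
    c=m["R"]@np.array(X)+m["t"]; th=np.arctan2(np.hypot(c[0],c[1]),c[2]); K=m["intrinsics"]; print("  w",K[:2,2]+K[0,0]*th*c[:2]/np.hypot(c[0],c[1]))
E
```

```text
[0.47265578 0.08958638 0.05130221] 0.00022429582482331098 2.7167 [ 0.41732191 -0.44387625 -0.91399819]
tip (array([0.46680582, 0.08839736, 0.07357595]), [3.1, 3.1])
[322.42694928 268.57532173] [  32   58   43   47 1321]
campos [0.40033954 0.09021637 0.21567643]
0.462 [0.462      0.09011447 0.07785869]
0.473 [0.473      0.09009629 0.05327251]
0.484 [0.484      0.09007811 0.02868633]
(0.4729, 0.0896, 0.0406) [310.78297656 262.61544786]
  w [323.02587105 273.67186387]
(0.4729, 0.0896, 0.0516) [310.8041061  260.14196084]
  w [322.96898664 282.39723523]
(0.471, 0.0895, 0.068) [310.52506075 256.80549   ]
  w [322.63226287 293.51234464]
```

The knob's heights agree across all views and nothing overlapped it physically, so the closed fingertips stand at about z = 0.072. That is some 30 mm higher than the stated tool geometry gives; x and y agree. I'll open, go 28 mm lower and close again while watching the forces.

Emit:
drive_tool(
  deltas=[
    {"linear": [0, 0, 0], "twist": 0, "claw": 0.6},
    {"linear": [0, 0, 0], "twist": 0, "claw": 0.6},
    {"linear": [0, 0, 0], "twist": 0, "claw": 0.6},
    {"linear": [0, 0, 0], "twist": 0, "claw": 0.6},
    {"linear": [0, 0, -8], "twist": 0, "claw": 0.6},
    {"linear": [0, 0, -15], "twist": 0, "claw": 0.6},
    {"linear": [0, 0, -20], "twist": 0, "claw": 0.6},
    {"linear": [0, 0, -20], "twist": 0, "claw": 0.6},
  ],
)

```text
clock: 3.38
position: [0.4711, 0.0895, 0.0295]
ee_rot: [-0.002, 0.001, 1.0, -0.0]
contact_force: [-0.2, 0.3, -0.3]
width: 0.0513
gripper_force: 0.0
```

```bash
python3 - <<'E'
from h import *
import pickle
s=sensors.get_state();m=eyes.camera_model("wrist"); im=eyes.get_image("wrist")[:,:,::-1]; sc=eyes.get_image("scene")[:,:,::-1]
print(s["position"],s["width"],s["contact_force"])
cv2.imwrite("pics/w4.png",im); pickle.dump(m,open("w4.pkl","wb"))
a=np.ascontiguousarray(im[150:390,200:440]); b=sc[215:295,270:350]
cv2.imwrite("pics/c4.png",np.hstack([cv2.resize(a,(400,400)),cv2.resize(b,(400,400))]))
E
```

```text
[0.47108868 0.0895381  0.02945063] 0.05129914648871424 [-0.17538937  0.27096306 -0.29740863]
```

View pics/c4.png

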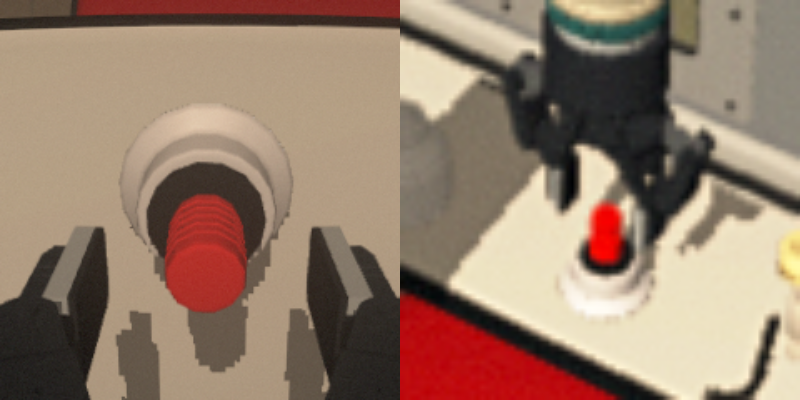

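The wrist view at crop (210,270) shows the knob upright and centred between the pads, and the scene view shows the tips level with the knob's upper part. So I go about 11 mm lower and close.

Emit:
drive_tool(
  deltas=[
    {"linear": [0, 0, -6], "twist": 0, "claw": 0.6},
    {"linear": [0, 0, -11], "twist": 0, "claw": 0.6},
    {"linear": [0, 0, -11], "twist": 0, "claw": 0.6},
    {"linear": [0, 0, -11], "twist": 0, "claw": 0},
    {"linear": [0, 0, -11], "twist": 0, "claw": 0},
    {"linear": [0, 0, -11], "twist": 0, "claw": 0},
    {"linear": [0, 0, -11], "twist": 0, "claw": 0},
    {"linear": [0, 0, -11], "twist": 0, "claw": 0},
    {"linear": [0, 0, -11], "twist": 0, "claw": 0},
  ],
  squeeze=30,
)

```text
clock: 4.23
position: [0.4727, 0.0896, 0.0202]
ee_rot: [0.0, 0.001, 1.0, 0.0]
contact_force: [1.0, -0.3, 0.1]
width: 0.0191
gripper_force: 29.4
```

Gripped at 19 mm and 29 N. Now I lift it and carry it over the flask.

Emit:
drive_tool(
  deltas=[
    {"linear": [0, 0, 15], "twist": 0, "claw": 0},
    {"linear": [0, 0, 40], "twist": 0, "claw": 0},
    {"linear": [0, 0, 70], "twist": 0, "claw": 0},
    {"linear": [0, 15, 88], "twist": 0, "claw": 0},
    {"linear": [-2, 45, 88], "twist": 0, "claw": 0},
    {"linear": [-4, 75, 88], "twist": 0, "claw": 0},
    {"linear": [-6, 105, 88], "twist": 0, "claw": 0},
    {"linear": [-6, 130, 88], "twist": 0, "claw": 0},
    {"linear": [-6, 146, 88], "twist": 0, "claw": 0},
    {"linear": [-6, 150, 88], "twist": 0, "claw": 0},
    {"linear": [-6, 150, 88], "twist": 0, "claw": 0},
    {"linear": [-6, 150, 88], "twist": 0, "claw": 0},
  ],
)

```text
clock: 5.23
position: [0.4662, 0.2389, 0.1078]
ee_rot: [-0.0, 0.001, 1.0, -0.0]
contact_force: [0.1, -0.8, 0.5]
width: 0.0192
gripper_force: 29.5
```

```bash
python3 - <<'E'
from h import *
import pickle
s=sensors.get_state();m=eyes.camera_model("wrist"); im=eyes.get_image("wrist")[:,:,::-1]; sc=eyes.get_image("scene")[:,:,::-1]
print(s["position"],s["width"],s["contact_force"],s["ee_rot"],s["clock"])
cv2.imwrite("pics/w5.png",im); cv2.imwrite("pics/s5.png",sc); pickle.dump(m,open("w5.pkl","wb"))
a=np.ascontiguousarray(im[150:330,230:410]); b=np.ascontiguousarray(sc[190:280,225:315])
def e(x): 
    l=cv2.cvtColor(x,cv2.COLOR_BGR2LAB); l[...,0]=cv2.createCLAHE(3,(2,2)).apply(l[...,0]); return cv2.cvtColor(l,cv2.COLOR_LAB2BGR)
cv2.imwrite("pics/c5.png",np.hstack([e(cv2.resize(a,(400,400))),e(cv2.resize(b,(400,400)))]))
K=m["intrinsics"]
for X in [(.4655,.240,.07)]:
    c=m["R"]@np.array(X)+m["t"]; th=np.arctan2(np.hypot(c[0],c[1]),c[2]); print(K[:2,2]+K[0,0]*th*c[:2]/np.hypot(c[0],c[1]))
E
```

```text
[0.46615378 0.2389133  0.10778919] 0.01922117708374952 [ 0.0540548  -0.81682263  0.4538075 ] [-3.28586232e-04  9.54913739e-04  9.99999377e-01 -4.76458789e-04] 5.2333
[325.21662302 254.9558175 ]
```

View pics/c5.png

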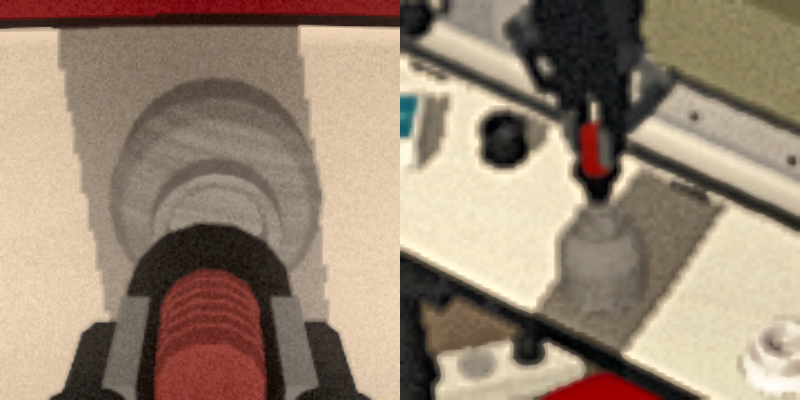

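The crops show the stopper upright in the grip (collar centred at crop x = 211), about 30 mm above the flask mouth (ring centred at x = 216). That puts the mouth about 1 mm further in +y. I'll lower it with a +1 mm correction.

Emit:
drive_tool(
  deltas=[
    {"linear": [0, 1, -8], "twist": 0, "claw": 0},
    {"linear": [0, 1, -16], "twist": 0, "claw": 0},
    {"linear": [0, 1, -24], "twist": 0, "claw": 0},
    {"linear": [0, 1, -30], "twist": 0, "claw": 0},
    {"linear": [0, 1, -34], "twist": 0, "claw": 0},
    {"linear": [0, 1, -37], "twist": 0, "claw": 0},
    {"linear": [0, 1, -37], "twist": 0, "claw": 0},
  ],
)

```text
clock: 5.92
position: [0.4663, 0.2405, 0.0703]
ee_rot: [-0.0, 0.001, 1.0, -0.0]
contact_force: [0.2, 0.8, -0.5]
width: 0.0192
gripper_force: 29.5
```

No contact yet, so I push the last 6 mm down in small steps.

Emit:
drive_tool(
  deltas=[
    {"linear": [0, 0, -2], "twist": 0, "claw": 0},
    {"linear": [0, 0, -4], "twist": 0, "claw": 0},
    {"linear": [0, 0, -6], "twist": 0, "claw": 0},
    {"linear": [0, 0, -7], "twist": 0, "claw": 0},
    {"linear": [0, 0, -7], "twist": 0, "claw": 0},
  ],
)

```text
clock: 6.33
position: [0.4668, 0.2407, 0.0642]
ee_rot: [0.0, 0.001, 1.0, 0.0]
contact_force: [0.3, -0.5, 0.4]
width: 0.0188
gripper_force: 29.5
```

Emit:
drive_tool(
  deltas=[
    {"linear": [0, 0, -1], "twist": 0, "claw": 0},
    {"linear": [0, 0, -2], "twist": 0, "claw": 0},
    {"linear": [0, 0, -2], "twist": 0, "claw": 0},
  ],
)

```text
clock: 6.58
position: [0.467, 0.2408, 0.0641]
ee_rot: [0.001, 0.001, 1.0, 0.0]
contact_force: [-2.5, -1.1, 13.2]
width: 0.0189
gripper_force: 30.8
```

13 N pushes back at the predicted height, so the collar is on the rim. I take the push off, let go, rise and check.

Emit:
drive_tool(
  deltas=[
    {"linear": [0, 0, 1.5], "twist": 0, "claw": 0},
    {"linear": [0, 0, 1.5], "twist": 0, "claw": 0.2},
    {"linear": [0, 0, 1.5], "twist": 0, "claw": 0.5},
    {"linear": [0, 0, 1.5], "twist": 0, "claw": 0.6},
    {"linear": [0, 0, 1.5], "twist": 0, "claw": 0.6},
    {"linear": [0, 0, 10], "twist": 0, "claw": 0.6},
    {"linear": [0, 0, 30], "twist": 0, "claw": 0.6},
    {"linear": [0, 0, 60], "twist": 0, "claw": 0.6},
    {"linear": [0, 0, 95], "twist": 0, "claw": 0.6},
    {"linear": [-30, -20, 120], "twist": 0, "claw": 0.6},
    {"linear": [-30, -20, 120], "twist": 0, "claw": 0.6},
  ],
)

```text
clock: 7.5
position: [0.4352, 0.2196, 0.1871]
ee_rot: [0.002, 0.001, 1.0, 0.0]
contact_force: [-1.5, 0.6, -0.6]
width: 0.051
gripper_force: 0.0
```

```bash
python3 - <<'E'
from h import *
import pickle
s=sensors.get_state();m=eyes.camera_model("wrist"); im=np.ascontiguousarray(eyes.get_image("wrist")[:,:,::-1]); sc=np.ascontiguousarray(eyes.get_image("scene")[:,:,::-1]); tp=np.ascontiguousarray(eyes.get_image("top")[:,:,::-1])
print(s["position"],s["width"],s["contact_force"],s["clock"])
cv2.imwrite("pics/w6.png",im); cv2.imwrite("pics/s6.png",sc); cv2.imwrite("pics/t6.png",tp); pickle.dump(m,open("w6.pkl","wb"))
a=red(im,300,400,195,300); b=red(sc,255,285,220,255)
print(a[0],a[1],b[0],b[1]); print("knob",tri(ray("wrist",a[0],m),ray("scene",b[0])), "expect z .095")
# handle bar: dark pixels inside yellow lid
for n,i,(x0,x1,y0,y1) in(("scene",sc,(405,465,252,295)),("top",tp,(405,465,195,240))):
    c=i[y0:y1,x0:x1]; h=cv2.cvtColor(c,cv2.COLOR_BGR2HSV); k=(h[...,2]<55).astype(np.uint8)
    N,l,st,ce=cv2.connectedComponentsWithStats(k); j=1+np.argmax(st[1:,4]); print(n,st[j],ce[j]+[x0,y0])
    print(cv2.minAreaRect(np.argwhere(l==j)[:,::-1].astype(np.float32)))
cv2.imwrite("pics/c6.png",np.hstack([cv2.resize(sc[225:315,380:500],(400,300),interpolation=cv2.INTER_CUBIC),cv2.resize(tp[155:245,375:495],(400,300),interpolation=cv2.INTER_CUBIC)]))
E
```

```text
[0.43520201 0.21961209 0.18706924] 0.05097268222650126 [-1.5215182   0.55872686 -0.5967969 ] 7.5
[353.50356295 275.45130641] [ 42  69  25  24 421] [268.68518519 233.25925926] [11  8  6 11 54]
knob (array([0.47289666, 0.24392099, 0.08585368]), [1.8, 1.8]) expect z .095
scene [  7  10  42  23 192] [433.234375   270.39583333]
((27.758544921875, 20.49554443359375), (41.1035041809082, 12.810773849487305), 17.447187423706055)
top [10 21 40 11 86] [435.15116279 220.26744186]
((29.57200050354004, 25.8960018157959), (4.114365577697754, 39.98089599609375), 79.69515228271484)
```

```bash
python3 - <<'E'
from h import *
import pickle
m=eyes.camera_model("wrist"); im=np.ascontiguousarray(eyes.get_image("wrist")[:,:,::-1]); sc=cv2.imread("pics/s6.png"); tp=cv2.imread("pics/t6.png")
cv2.imwrite("pics/w7.png",im)
a=red(im,300,400,195,300); b=red(sc,255,285,220,255)
print(a[0],b[0]); print("knob",tri(ray("wrist",a[0],m),ray("scene",b[0])))
print(plane("wrist",a[0],.1,m),plane("scene",b[0],.095))
r=lambda i:cv2.resize(i,(400,300),interpolation=cv2.INTER_CUBIC)
cv2.imwrite("pics/c6.png",np.vstack([np.hstack([r(im[190:310,270:430]),r(sc[205:265,230:310])]),np.hstack([r(sc[225:315,380:500]),r(tp[155:245,375:495])])]))
E
```

```text
[352.56818182 276.92954545] [268.68518519 233.25925926]
knob (array([0.47289956, 0.24383487, 0.0859573 ]), [1.9, 1.9])
[0.46866276 0.24164797 0.1       ] [0.46348458 0.23868991 0.095     ]
```

View pics/c6.png

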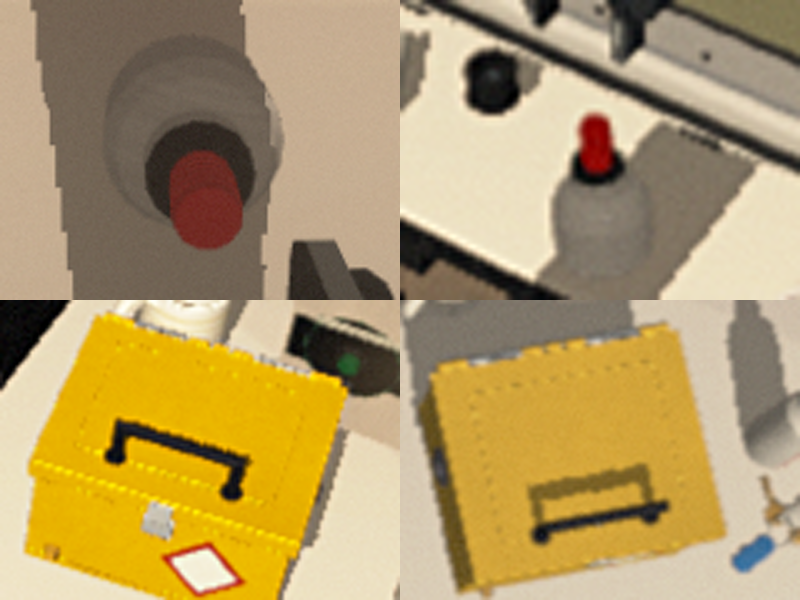

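The upper crops show the stopper upright with its collar directly on the flask and no neck visible, so it is home. The lower crops show the lid bar: scene ends (416,263) and (454,273), top ends (415.5,224.3) and (455.4,217.1).

```bash
python3 - <<'E'
from h import *
L=tri(ray("scene",(416,263.3)),ray("top",(415.5,224.3)));R=tri(ray("scene",(454.2,273)),ray("top",(455.4,217.1)))
print(L,R,(L[0]+R[0])/2); d=L[0]-R[0]; print(np.linalg.norm(d),np.degrees(np.arctan2(-d[0],d[1])))
# top-lid rear/front corners on plane z=.13 (top view): rear-left, rear-right, front-right
tp=lambda x,y:(375+(x-400)*.3,155+(y-300)*.3)
for n,c in(("RL",(432,373)),("RR",(672,328)),("FR",(724,555)),("FL",(462,592))): print(n,plane("top",tp(*c),.13))
E
```

```text
(array([ 0.5272105, -0.2158403,  0.1635425]), [6.7, 6.7]) (array([ 0.54052018, -0.32602992,  0.17803612]), [2.8, 2.8]) [ 0.53386534 -0.27093511  0.17078931]
0.11193285590505365 6.887329005981895
RL [ 0.67690223 -0.13289527  0.13      ]
RR [ 0.71438267 -0.35521831  0.13      ]
FR [ 0.50304702 -0.38643688  0.13      ]
FL [ 0.47577203 -0.14967475  0.13      ]
```

Handle is at about (0.534,-0.271,0.171), chest yaw about 8°. I travel there, keeping in front of the cabinet and turning the gripper -82° so that it pinches fore and aft.

Emit:
drive_tool(
  deltas=[
    {"linear": [0, -38, 20], "twist": -7, "claw": 0.6},
    {"linear": [0, -78, 40], "twist": -14, "claw": 0.6},
    {"linear": [0, -118, 50], "twist": -21, "claw": 0.6},
    {"linear": [0, -158, 50], "twist": -28, "claw": 0.6},
    {"linear": [0, -198, 50], "twist": -35, "claw": 0.6},
    {"linear": [0, -238, 50], "twist": -42, "claw": 0.6},
    {"linear": [0, -278, 50], "twist": -49, "claw": 0.6},
    {"linear": [5, -318, 50], "twist": -56, "claw": 0.6},
    {"linear": [15, -356, 50], "twist": -63, "claw": 0.6},
    {"linear": [30, -394, 50], "twist": -70, "claw": 0.6},
    {"linear": [45, -430, 50], "twist": -77, "claw": 0.6},
    {"linear": [60, -460, 50], "twist": -82, "claw": 0.6},
  ],
)

```text
clock: 8.7
position: [0.497, -0.2424, 0.23]
ee_rot: [-0.001, 0.66, 0.752, -0.0]
contact_force: [0.2, 0.6, 0.7]
width: 0.051
gripper_force: 0.0
```

Emit:
drive_tool(
  deltas=[
    {"linear": [10, -20, -5], "twist": 0, "claw": 0.6},
    {"linear": [30, -33, -15], "twist": 0, "claw": 0.6},
    {"linear": [36, -33, -20], "twist": 0, "claw": 0.6},
    {"linear": [36, -33, -20], "twist": 0, "claw": 0.6},
    {"linear": [36, -33, -20], "twist": 0, "claw": 0.6},
  ],
)

```text
clock: 9.12
position: [0.5319, -0.2714, 0.2101]
ee_rot: [-0.002, 0.657, 0.754, -0.0]
contact_force: [-0.9, 0.2, 0.4]
width: 0.0512
gripper_force: 0.0
```

```bash
python3 - <<'E'
from h import *
import pickle
s=sensors.get_state();m=eyes.camera_model("wrist"); im=np.ascontiguousarray(eyes.get_image("wrist")[:,:,::-1])
print(s["position"],s["width"],s["contact_force"],s["clock"],s["qpos"],s["ee_rot"])
cv2.imwrite("pics/w8.png",im); pickle.dump(m,open("w8.pkl","wb"))
E
```

```text
[ 0.53188034 -0.27140045  0.21006682] 0.05122316364036164 [-0.90554485  0.20468308  0.42901176] 9.1167 [-5.88487867e-01  3.11357067e-01  1.45073015e+00  2.71266945e-04
  1.38410985e+00 -7.26303167e-01] [-2.30037791e-03  6.56759634e-01  7.54096457e-01 -1.61755897e-04]
```

View pics/w8.png

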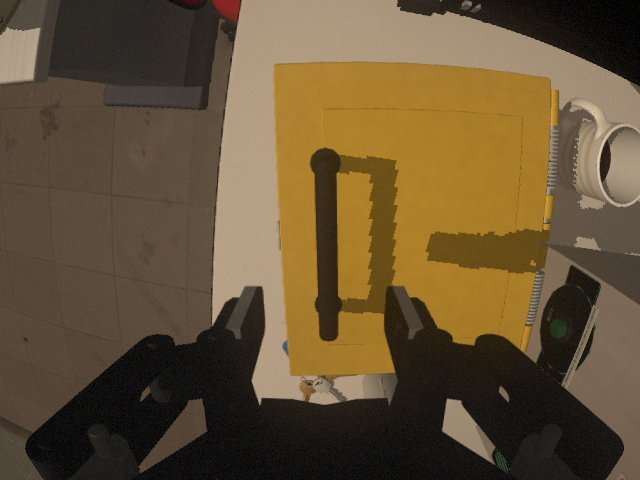

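The wrist view shows the bar upright in the picture from about (326,155) to (328,340), between the open pads, and the hinge along the chest's right edge at about (552,90) to (527,350).

```bash
python3 - <<'E'
from h import *
import pickle
m=pickle.load(open("w8.pkl","rb")); im=cv2.imread("pics/w8.png")
v=cv2.cvtColor(im,cv2.COLOR_BGR2HSV)[...,2]; print(-m["R"].T@m["t"])
P=[]
for r in range(190,291,20):
    row=v[r,300:360]; c=np.where(row<45)[0]; 
    u=300+(c.min()+c.max())/2; p=plane("wrist",(u,r),.173,m); P.append(p); print(r,c.min()+300,c.max()+300,p.round(4))
P=np.array(P); k=np.polyfit(P[:,1],P[:,0],1); print("yaw",np.degrees(np.arctan(-k[0])))
col=v[:,328]; 
for e in((326,152),(328,340)): print("end",plane("wrist",e,.173,m))
for e in((280,65),(549,78),(527,350),(291,376),(540,272)): print("corner",plane("wrist",e,.13,m))
t=cv2.imread("pics/t6.png"); print("bar x from top+wrist",tri(ray("wrist",(327,240),m),ray("scene",(435.1,268.2))))
E
```

```text
[ 0.52261308 -0.1996812   0.3744351 ]Traceback (most recent call last):
  File "<stdin>", line 8, in <module>
    return umr_minimum(a, axis, None, out, keepdims, initial, where)
ValueError: zero-size array to reduction operation minimum which has no identity
```

```bash
python3 - <<'E'
from h import *
import pickle
m=pickle.load(open("w8.pkl","rb")); im=cv2.imread("pics/w8.png")
v=cv2.cvtColor(im,cv2.COLOR_BGR2HSV); s=v[...,1]; print(v[240,305:350:4])
P=[]
for r in range(190,291,20):
    c=np.where(v[r,300:355,2]<80)[0]; u=300+np.median(c)
    p=plane("wrist",(u,r),.173,m); P.append(p); print(r,c.min()+300,c.max()+300,p.round(4))
P=np.array(P); k=np.polyfit(P[:,1],P[:,0],1); print("yaw",np.degrees(np.arctan(-k[0])))
for e in((326,152),(328,340)): print("end",plane("wrist",e,.173,m))
for e in((280,65),(549,78),(527,350),(291,376)): print("corner",plane("wrist",e,.13,m))
print("bar mid?",tri(ray("wrist",(327,240),m),ray("scene",(435.1,268.2))))
E
```

```text
[[ 19 189 173]
 [ 20 185 175]
 [ 19 189 175]
 [ 20 125  53]
 [ 21 142  52]
 [ 20 150  56]
 [ 17 144  53]
 [ 18 161  49]
 [ 19 193 128]
 [ 19 189 173]
 [ 20 195 171]
 [ 19 193 172]]
190 315 335 [ 0.527  -0.2325  0.173 ]
210 316 336 [ 0.5291 -0.2436  0.173 ]
230 316 336 [ 0.5307 -0.255   0.173 ]
250 317 336 [ 0.5327 -0.2667  0.173 ]
270 318 337 [ 0.535  -0.2788  0.173 ]
290 318 337 [ 0.5368 -0.2915  0.173 ]
yaw 9.425639003720644
end [ 0.52463517 -0.21179748  0.173     ]
end [ 0.54211449 -0.32638946  0.173     ]
corner [ 0.48748685 -0.16086418  0.13      ]
corner [ 0.67790987 -0.1291147   0.13      ]
corner [ 0.72353855 -0.35019659  0.13      ]
corner [ 0.52147543 -0.39328521  0.13      ]
bar mid? (array([ 0.53602961, -0.26884651,  0.16701238]), [7.0, 7.0])
```

Emit:
drive_tool(
  deltas=[
    {"linear": [2, 1, -20], "twist": 1.5, "claw": 0.6},
    {"linear": [2, 1, -40], "twist": 1.5, "claw": 0.6},
    {"linear": [2, 1, -58], "twist": 1.5, "claw": 0.6},
    {"linear": [2, 1, -70], "twist": 1.5, "claw": 0.6},
    {"linear": [2, 1, -75], "twist": 1.5, "claw": 0.6},
    {"linear": [2, 1, -75], "twist": 1.5, "claw": 0},
    {"linear": [2, 1, -75], "twist": 1.5, "claw": 0},
    {"linear": [2, 1, -75], "twist": 1.5, "claw": 0},
    {"linear": [2, 1, -75], "twist": 1.5, "claw": 0},
    {"linear": [2, 1, -75], "twist": 1.5, "claw": 0},
    {"linear": [2, 1, -75], "twist": 1.5, "claw": 0},
  ],
  squeeze=30,
)

```text
clock: 10.08
position: [0.5333, -0.2718, 0.1383]
ee_rot: [-0.0, 0.647, 0.762, -0.001]
contact_force: [-4.6, -0.7, 4.6]
width: 0.0105
gripper_force: 29.6
```

Bar gripped. Now I lift the lid along its arc to q≈0.4 in small steps and check.

Emit:
drive_tool(
  deltas=[
    {"linear": [2.3, 0.4, 8.4], "twist": 0, "claw": 0},
    {"linear": [5, 0.8, 16.6], "twist": 0, "claw": 0},
    {"linear": [8.2, 1.3, 24.6], "twist": 0, "claw": 0},
    {"linear": [11.7, 1.9, 32.5], "twist": 0, "claw": 0},
    {"linear": [15.6, 2.6, 40.2], "twist": 0, "claw": 0},
    {"linear": [19.9, 3.3, 47.7], "twist": 0, "claw": 0},
    {"linear": [24.6, 4.1, 55], "twist": 0, "claw": 0},
    {"linear": [29.6, 4.9, 62], "twist": 0, "claw": 0},
    {"linear": [29.6, 4.9, 62], "twist": 0, "claw": 0},
    {"linear": [29.6, 4.9, 62], "twist": 0, "claw": 0},
  ],
)

```text
clock: 10.92
position: [0.5615, -0.2673, 0.2009]
ee_rot: [-0.001, 0.647, 0.762, -0.002]
contact_force: [-9.6, -1.9, 4.8]
width: 0.0107
gripper_force: 29.6
```

```bash
python3 - <<'E'
from h import *
s=sensors.get_state(); print(s["position"],s["width"],s["contact_force"],s["moment"],s["qpos"])
im=np.ascontiguousarray(eyes.get_image("scene")[:,:,::-1]); cv2.imwrite("pics/s9.png",im)
E
```

```text
[ 0.56154105 -0.26726086  0.20093636] 0.010664678132796061 [-9.6201582  -1.94382518  4.81534975] [-0.41390563  1.66812688 -0.07656329] [-0.55342097  0.35285167  1.41076121 -0.00426721  1.38092319 -0.71593806]
```

The residual force (-9.6, 4.8) N is nearly radial, so my arc sits 1–2 mm too close to the hinge; I correct for it and continue to q≈0.8.

Emit:
drive_tool(
  deltas=[
    {"linear": [4.8, 0.8, 7.3], "twist": 0, "claw": 0},
    {"linear": [9.7, 1.6, 14.2], "twist": 0, "claw": 0},
    {"linear": [15.7, 2.6, 20.4], "twist": 0, "claw": 0},
    {"linear": [22, 3.6, 26.3], "twist": 0, "claw": 0},
    {"linear": [28.6, 4.8, 31.8], "twist": 0, "claw": 0},
    {"linear": [35.4, 5.9, 37], "twist": 0, "claw": 0},
    {"linear": [42.5, 7.1, 41.9], "twist": 0, "claw": 0},
    {"linear": [49.8, 8.2, 46.4], "twist": 0, "claw": 0},
    {"linear": [49.8, 8.2, 46.4], "twist": 0, "claw": 0},
    {"linear": [49.8, 8.2, 46.4], "twist": 0, "claw": 0},
  ],
)

```text
clock: 11.8
position: [0.6142, -0.2589, 0.2493]
ee_rot: [0.002, 0.647, 0.762, -0.0]
contact_force: [-7.3, -1.1, 8.4]
width: 0.0106
gripper_force: 31.1
```

Emit:
drive_tool(
  deltas=[
    {"linear": [7.3, 1.3, 4.6], "twist": 0, "claw": 0},
    {"linear": [14.9, 2.6, 8.8], "twist": 0, "claw": 0},
    {"linear": [22.8, 3.9, 12.7], "twist": 0, "claw": 0},
    {"linear": [30.7, 5.2, 15.6], "twist": 0, "claw": 0},
    {"linear": [38.9, 6.6, 18.1], "twist": 0, "claw": 0},
    {"linear": [43.9, 7.4, 19.4], "twist": 0, "claw": 0},
    {"linear": [43.9, 7.4, 19.4], "twist": 0, "claw": 0},
    {"linear": [43.9, 7.4, 19.4], "twist": 0, "claw": 0},
  ],
)

```text
clock: 12.47
position: [0.6597, -0.2516, 0.2676]
ee_rot: [0.003, 0.647, 0.762, 0.001]
contact_force: [-1.1, -1.9, 6.5]
width: 0.0104
gripper_force: 31.4
```

```bash
python3 - <<'E'
from h import *
import pickle
s=sensors.get_state(); print(s["position"],s["width"],s["contact_force"],s["clock"])
d=(s["position"]-np.array([.5333,-.2718,.1383])); y=np.radians(9.4); dx=d[0]*np.cos(y)+d[1]*np.sin(y); X=np.array([-.168+dx,.043+d[2]])
print("q est",np.arctan2(X[1],-X[0])-np.arctan2(.043,.168),np.hypot(*X))
m=eyes.camera_model("wrist"); pickle.dump(m,open("w10.pkl","wb"))
for n in("scene","wrist","top"): cv2.imwrite(f"pics/{n}10.png",eyes.get_image(n)[:,:,::-1])
# lid corners: yellow mask in scene and top
for n in("scene","top"):
    im=cv2.imread(f"pics/{n}10.png"); h=cv2.cvtColor(im,cv2.COLOR_BGR2HSV)
    k=cv2.inRange(h,(18,120,60),(32,255,255)); k=cv2.morphologyEx(k,cv2.MORPH_OPEN,np.ones((3,3)))
    N,l,st,ce=cv2.connectedComponentsWithStats(k)
    for j in range(1,N):
        if st[j,4]>150:
            c=cv2.findContours((l==j).astype(np.uint8),0,2)[0][0]; print(n,st[j],cv2.approxPolyDP(c,4,True)[:,0].tolist())
E
```

```text
[ 0.65973402 -0.25155638  0.26764603] 0.010440250687260807 [-1.09754405 -1.88469841  6.48996946] 12.4667
q est 1.0924041889404985 0.17691735264211
scene [218  74  31  22 421] [[247, 77], [238, 74], [231, 81], [224, 75], [218, 88], [223, 91], [225, 86], [237, 95], [242, 85], [248, 86]]
scene [ 387  202  105  122 6239] [[407, 202], [407, 228], [412, 232], [391, 274], [387, 300], [460, 323], [468, 296], [397, 274], [420, 247], [427, 264], [472, 277], [491, 225], [455, 215], [448, 224], [442, 221], [444, 212]]
top [109 124  36  35 743] [[139, 126], [124, 126], [131, 140], [127, 145], [109, 141], [112, 156], [143, 156], [144, 132]]
top [440 164  45  22 470] [[440, 175], [459, 185], [480, 181], [484, 173], [460, 164], [458, 178]]
top [381 169  40  35 822] [[418, 169], [386, 174], [383, 197], [391, 203], [391, 185], [400, 194], [418, 192]]
top [387 206  20  36 292] [[390, 206], [392, 240], [405, 240], [398, 235]]
```

```bash
cat >> h.py <<'E'
H=np.array([.699,-.2425,.13]); Y=np.radians(9.4); ex=np.array([np.cos(Y),np.sin(Y),0]); ey=np.array([-np.sin(Y),np.cos(Y),0])
def side(n,uv,y):
    o,d=ray(n,uv); k=(y-(o-H)@ey)/(d@ey); p=o+k*d-H; X=np.array([p@ex,p[2]]); return X.round(4),np.arctan2(X[1],-X[0]),np.hypot(*X)
E
python3 - <<'E'
from h import *
print(side("scene",(407,202),.11),side("scene",(491,225),-.11))
# calibration on shut lid (scene0): contour corners
im=cv2.imread("pics/scene0.png");h=cv2.cvtColor(im,cv2.COLOR_BGR2HSV)
k=cv2.inRange(h,(18,120,60),(32,255,255)); k[:, :380]=0; k=cv2.morphologyEx(k,cv2.MORPH_OPEN,np.ones((3,3)))
c=max(cv2.findContours(k,0,2)[0],key=cv2.contourArea); print(cv2.approxPolyDP(c,3,True)[:,0].tolist())
# front corners of lid shut, crop c6: (30,462),(300,550)
for p,y in(((380+32*.3,225+163*.3),.11),((380+300*.3,225+248*.3),-.11)): print(side("scene",p,y))
E
```

```text
(array([-0.1123,  0.1999]), np.float64(1.0588575778765548), np.float64(0.22924883194206552)) (array([ 1.223 , -0.9392]), np.float64(-2.4867148962627987), np.float64(1.5420009095040645))
[[408, 230], [388, 274], [387, 300], [460, 323], [484, 251]]
(array([-0.2012,  0.0038]), np.float64(0.018702821454683022), np.float64(0.2012473291012561))
(array([ 7.3644, -8.3242]), np.float64(-2.2950912174213567), np.float64(11.114251510733265))
```

```bash
cat >> h.py <<'E'
def ang(uv,y,a=-.2,b=.003,n="scene"):
    m=eyes.camera_model(n); q=np.arange(-.1,1.35,.005); X=H+np.outer(a*np.cos(q)+b*np.sin(q),ex)+np.outer(-a*np.sin(q)+b*np.cos(q),[0,0,1])+y*ey
    c=X@m["R"].T+m["t"]; p=c@m["intrinsics"].T; e=np.linalg.norm(p[:,:2]/p[:,2:]-uv,axis=1); i=e.argmin(); return q[i].round(3),e[i].round(2)
E
python3 - <<'E'
from h import *
print("shut",ang((389.6,273.9),.11),ang((470,299.4),-.11))
print("now",ang((407,202),.11),ang((491,225),-.11))
E
```

```text
shut (np.float64(-0.005), np.float64(0.15)) (np.float64(-0.015), np.float64(3.24))
now (np.float64(1.095), np.float64(1.67)) (np.float64(1.1), np.float64(1.98))
```

Both views and the arm's own position give q ≈ 1.09, which is well past balance and clear of the stop. Now I ease it back to about 0.79.

Emit:
drive_tool(
  deltas=[
    {"linear": [-3.5, -0.5, -0.9], "twist": 0, "claw": 0},
    {"linear": [-7.1, -1.1, -1.9], "twist": 0, "claw": 0},
    {"linear": [-15.3, -2.5, -4.4], "twist": 0, "claw": 0},
    {"linear": [-23.2, -3.8, -7.3], "twist": 0, "claw": 0},
    {"linear": [-31.2, -5.1, -10.7], "twist": 0, "claw": 0},
    {"linear": [-39, -6.4, -14.4], "twist": 0, "claw": 0},
    {"linear": [-43.5, -7.2, -16.8], "twist": 0, "claw": 0},
    {"linear": [-48, -7.9, -19.4], "twist": 0, "claw": 0},
    {"linear": [-48, -7.9, -19.4], "twist": 0, "claw": 0},
    {"linear": [-48, -7.9, -19.4], "twist": 0, "claw": 0},
    {"linear": [-48, -7.9, -19.4], "twist": 0, "claw": 0},
  ],
)

```text
clock: 13.53
position: [0.6097, -0.2594, 0.2456]
ee_rot: [0.0, 0.647, 0.762, -0.0]
contact_force: [-1.8, -3.8, 4.8]
width: 0.0106
gripper_force: 32.0
```

```bash
cat > chk.py <<'E'
from h import *
s=sensors.get_state(); print(s["position"],s["width"],s["contact_force"],s["clock"],s["gripper_force"])
d=(s["position"]-np.array([.5333,-.2718,.1383])); dx=d@ex; X=np.array([-.168+dx,.043+d[2]])
print("q est",np.arctan2(X[1],-X[0])-np.arctan2(.043,.168),np.hypot(*X))
im=np.ascontiguousarray(eyes.get_image("scene")[:,:,::-1]); cv2.imwrite("pics/sc.png",im); h=cv2.cvtColor(im,cv2.COLOR_BGR2HSV)
k=cv2.inRange(h,(18,120,60),(32,255,255)); k[:,:380]=0; k=cv2.morphologyEx(k,cv2.MORPH_OPEN,np.ones((3,3)))
c=max(cv2.findContours(k,0,2)[0],key=cv2.contourArea); P=cv2.approxPolyDP(c,3,True)[:,0]; print(P.tolist())
for p in P:
    for y in(.11,-.11):
        a=ang(p,y)
        if a[1]<4: print(p,y,a)
b=red(im,255,285,215,260); print("stopper",b[0])
E
python3 chk.py
```

```text
[ 0.60972491 -0.25937939  0.24562874] 0.0106435022298614 [-1.81549947 -3.76962993  4.77062738] 13.5333 31.972190737724304
q est 0.7779693569766677 0.1755053993058485
[[399, 224], [398, 229], [410, 236], [394, 269], [396, 273], [391, 274], [387, 300], [460, 323], [468, 296], [397, 274], [420, 247], [427, 264], [473, 278], [485, 248], [447, 236], [444, 245], [438, 246], [437, 234]]
[399 224] 0.11 (np.float64(0.77), np.float64(2.47))
[398 229] 0.11 (np.float64(0.7), np.float64(2.03))
[394 269] 0.11 (np.float64(0.105), np.float64(3.45))
[391 274] 0.11 (np.float64(0.0), np.float64(1.31))
[468 296] -0.11 (np.float64(0.04), np.float64(0.37))
[473 278] -0.11 (np.float64(0.345), np.float64(0.05))
[485 248] -0.11 (np.float64(0.78), np.float64(2.91))
stopper [268.56060606 233.34848485]
```

q ≈ 0.775 by both measures. I nudge it up by 0.02 to about 0.80, then hand in with the grip held.

Emit:
drive_tool(
  deltas=[
    {"linear": [1.5, 0.3, 1], "twist": 0, "claw": 0},
    {"linear": [3, 0.5, 1.7], "twist": 0, "claw": 0},
    {"linear": [3, 0.5, 1.7], "twist": 0, "claw": 0},
    {"linear": [3, 0.5, 1.7], "twist": 0, "claw": 0},
    {"linear": [3, 0.5, 1.7], "twist": 0, "claw": 0},
    {"linear": [3, 0.5, 1.7], "twist": 0, "claw": 0},
  ],
)

```text
clock: 14.08
position: [0.6129, -0.2589, 0.2476]
ee_rot: [0.0, 0.647, 0.762, -0.001]
contact_force: [-2.8, -4.4, 5.4]
width: 0.0104
gripper_force: 32.1
```

```bash
python3 chk.py
```

```text
[ 0.6128985  -0.25889203  0.24760823] 0.010431629851673509 [-2.76371679 -4.40960446  5.35568276] 14.0833 32.0556378364563
q est 0.7994510555694412 0.17558456703570532
[[400, 222], [399, 228], [411, 233], [394, 269], [396, 273], [391, 274], [387, 300], [460, 323], [468, 296], [398, 274], [420, 247], [427, 264], [473, 278], [485, 246], [446, 236], [442, 245], [437, 244], [437, 232]]
[400 222] 0.11 (np.float64(0.8), np.float64(2.09))
[399 228] 0.11 (np.float64(0.72), np.float64(1.34))
[394 269] 0.11 (np.float64(0.105), np.float64(3.45))
[391 274] 0.11 (np.float64(0.0), np.float64(1.31))
[468 296] -0.11 (np.float64(0.04), np.float64(0.37))
[473 278] -0.11 (np.float64(0.345), np.float64(0.05))
[485 246] -0.11 (np.float64(0.805), np.float64(2.33))
stopper [268.6        233.41538462]
```

```bash
python3 -c "
from rig import manip
print(manip.sign_off())"
```

```text
the job is handed in; nothing more can be done
None
```

The flask is closed with its stopper fully home and let go; the lid went up to about 1.09 rad, short of its 1.30 stop, and the gripper is still holding it at about 0.80 rad, just below balance; handed in at about 14 s of the 54 s allowed.

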